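Fetch the hemmed-in tin from the pantry shelf

TASK

The short green tin for this order is hemmed in by three tall cartons: first stand all three cartons upright in the grey side tray, then stand the tin in the middle of the white round pad in the cardboard order tray. Only then put each carton back where it came from, upright, centred and square on the shelf tag of its own colour. Tip nothing over, and leave the amber jar in the order tray where it is.

Things in the scene. Friction and masses are not known exactly. Their poses are not given: they have to be found in the camera images.
- carton_red: tall red food carton with white printed panels, 45 (x) x 60 (y) x 120 mm high, 0.17 to 0.35 kg, upright, loose; origin: centre of its underside, z up; starts on the tag of its own colour
- carton_blue: tall blue food carton with white printed panels, 45 (x) x 60 (y) x 120 mm high, 0.17 to 0.35 kg, upright, loose; origin: centre of its underside, z up; starts on the tag of its own colour
- carton_yellow: tall yellow food carton with white printed panels, 45 (x) x 60 (y) x 120 mm high, 0.17 to 0.35 kg, upright, loose; origin: centre of its underside, z up; starts on the tag of its own colour
- tin: short green tin, green lid, 60 mm diameter, 60 mm high, about 0.2 kg, loose; origin: centre of its underside, z up. It stands on the shelf board (top 12 mm above the table, turned like the tags) with cartons about 10 mm away towards the board's -x, +y and -y and two 75 mm high orange cans 40 mm off towards +x: fingers fit round it only without the cartons, which can be gripped above its lid
- tag_red: red shelf tag, home of the red carton: flat fixed pad 57 (x) x 72 (y) mm, 2 mm thick, with a 50 mm wide tongue 18 mm out towards its -x; its carton stands on it at the start, so only rim and tongue show. It lies on a plywood shelf board, top 12 mm above the table. Origin: underside of the 57 x 72 pad's centre, where the carton's centre belongs, carton x and y along tag x and y; z up
- tag_blue: blue shelf tag, home of the blue carton: flat fixed pad 57 (x) x 72 (y) mm, 2 mm thick, with a 50 mm wide tongue 18 mm out towards its -x; its carton stands on it at the start, so only rim and tongue show. It lies on a plywood shelf board, top 12 mm above the table. Origin: underside of the 57 x 72 pad's centre, where the carton's centre belongs, carton x and y along tag x and y; z up
- tag_yellow: yellow shelf tag, home of the yellow carton: flat fixed pad 57 (x) x 72 (y) mm, 2 mm thick, with a 50 mm wide tongue 18 mm out towards its -x; its carton stands on it at the start, so only rim and tongue show. It lies on a plywood shelf board, top 12 mm above the table. Origin: underside of the 57 x 72 pad's centre, where the carton's centre belongs, carton x and y along tag x and y; z up
- side_tray: shallow grey plastic tray, fixed, empty, 270 (x) x 140 (y) mm outside, walls 5 mm thick and 22 mm high; its floor is 5 mm above its origin. Origin: centre of its underside. Room for the three cartons in a row along its x (for example 75 mm apart)
- order_pad: white round paper pad, 90 mm diameter, 2 mm thick, fixed on the floor (5 mm above the table) of the cardboard order tray, in its half nearer the robot. The tray is sized like the grey one, walls 22 mm above the table; they are at least 50 mm from the pad's centre. Origin: centre of its underside
- jar: amber glass jar with a red cap, 60 mm diameter, 110 mm high, loose bystander in the +x half of the order tray, at least 120 mm from the pad's centre; leave it. Origin: centre of its underside
Things that resemble listed ones, but are neither listed nor needed, are in the scene too. What is shaped like the tin but purple, red or yellow is not meant.

How it is judged:
By the outcome, as a careful person would: the job done as asked, in the order asked, and still so for the second after the job is handed in, with the robot touching nothing.
It also fails if it takes over 144 s, if anything falls off the work surface, if the arm or the gripper's body presses on something with over 40 N, if the wrist force passes 120 N, or if a joint passes its speed limit or range.

ROBOT

A 6-joint arm with a two-finger parallel gripper is mounted at the origin on the work surface. World frame = base frame: x ahead of the robot, y to its left, z up, the work surface at z = 0. Lengths are in m, angles in degrees, forces in N, time in s.
With the tool pointing down it reaches from about 0.425 to 0.95 m from the base axis. Payload 14.7 kg.
Tool frame: the origin (TCP) lies midway between the tips of the shut fingers; the grasp point (between the pads) lies 19 mm behind it; z points along the fingers, y is the line along which they close (so a half turn about z gives the same grasp; the last joint's range is limited). The gripper opens to 85 mm and grips with 20 to 120 N. Pads are 22 mm wide; open, the fingers measure 114 mm over their backs; the gripper's body (76 mm by 85 mm) begins 54 mm behind the grasp point. The pads swing forward as they close: fully open they stand 13 mm farther back than shut.
Start: joints at [-69.821, 27.513, 91.461, -0, 61.026, -2.67], TCP at [0.252, -0.599, 0.231] pointing down, gripper open.
Joint ranges: [-157.49, 157.49], [-46.99, 117.5], [13.45, 153.17], [-89.5, 269.5], [5.16, 153.95], [-167.48, 167.48]. Speed limits (degrees/s): [108.29, 108.29, 136.94, 172.46, 172.46, 172.46].

INTERFACE

Orientations are given as [roll, pitch, yaw] about the fixed x, y, z axes, in that order (R = Rz(yaw) Ry(pitch) Rx(roll)).
In Python, from workcell import sensors, viewer, robot gives the robot as it stands.
- The arm moves only by the shell command python3 -m creep 'ROWS' [FORCE]. ROWS is JSON, a list of rows, each a list of 3 entries, a list of its own where there are three numbers: the shift along the tool's x, y, z in m, then the turn, a rotation vector about the tool's x, y, z in rad, then the opening, from 0 (shut) to 1 (fully open). In form: [[[x, y, z], [wx, wy, wz], jaw], ...]. A call has 1 to 8 rows; each row shifts and turns the commanded pose from where the row before left it, along the tool's axes as they then stand; what a row does not reach is not made up. A row lasts 1/12 s, in which the tool goes at most 41.7 mm and 7.16 degrees, less where a joint would pass 70% of its speed; a pose out of reach is approached as far as the arm can. A call is refused whole if a number of a shift passes 0.0417 or a number of a turn 0.125, either way. A call with a gripper value outside its range is refused whole. The fingers move at their own pace and stop on an object; FORCE is the grip in N (left out, the last holds). Time passes only in rows, so rows that do not move let the fingers close. It gives the time, the measured TCP pose, the force, the opening and the grip force at its end, in the units of the state.
- sensors.sense(): the state, without advancing time (a new reading comes with each control period).
- viewer.capture(name): name is "side" or "top"; returns a dict with "pixels" (480x640x3 uint8, red, green, blue), "camera_matrix" (3x3 intrinsics, pixels), "rvec" (rotation vector, rad) and "tvec" (3), from world to camera coordinates, as OpenCV has them. Camera axes: x right, y down, z forward; pixel columns grow to the right and rows downward; lengths in m; the calibration is good to about 2 mm. A picture is of the moment at which its call begins. There is no depth.
- robot.close_job(): hands the job in; it is judged then, once.
The state is a dict: "clock": time; "qpos": joint angles; "qd": joint speeds; "effort": joint torques, N m; "ee_pos": TCP position; "tool_rot": TCP orientation; "force": force on the tool from outside, world axes, zero at the start; "wrist_torque": the same for the moment, N m; "finger_gap": opening from 0.0 (shut) to 1.0 (fully open); "finger_force": force on a finger pad.
Only numpy, scipy, OpenCV 4.12 (cv2) and the standard library are available. Lean on these libraries where they do the work, as an engineer would, in place of code of your own. Each camera call takes 0.05 s, during which the arm holds its last target. There are 200 camera calls.

## Working session

There is one attempt and no reset: what is moved stays moved. The work goes in short steps, Python scripts to look and compute and a shell command to move; the robot and the scene stay as the last step left them, time stands still between calls to the robot, and variables do not carry over. Pictures are saved under pics/ and viewed, at most 14 in all, crops included, and the job is handed in when it is done.

```bash
mkdir -p pics
cat > h.py <<'E'
import numpy as np, cv2
from workcell import sensors, viewer, robot
def snap(name,fn):
    c=viewer.capture(name); cv2.imwrite(f'pics/{fn}.png',c['pixels'][:,:,::-1]); np.savez(f'pics/{fn}.npz',**c); return c
def load(fn): return dict(np.load(f'pics/{fn}.npz'))
def ray(c,uv,z):
    uv=np.array(uv,float).reshape(-1,2); K=np.array(c['camera_matrix']);R=cv2.Rodrigues(np.array(c['rvec'],float))[0];t=np.array(c['tvec'],float).ravel()
    o=-R.T@t; d=(np.c_[uv,np.ones(len(uv))]@np.linalg.inv(K).T)@R
    return o+d*((z-o[2])/d[:,2])[:,None]
def proj(c,P):
    return cv2.projectPoints(np.array(P,float).reshape(-1,3),np.array(c['rvec'],float),np.array(c['tvec'],float),np.array(c['camera_matrix'],float),None)[0].reshape(-1,2)
E
python3 -c "
from h import *
for n in('side','top'):
  c=snap(n,n+'0'); R=cv2.Rodrigues(np.array(c['rvec'],float))[0]; print(n,-R.T@np.array(c['tvec']).ravel(), c['camera_matrix'][0][0])
print(sensors.sense())"
```

```text
side [0.42453487 0.76929334 0.80949761] 595.534947087491
top [0.36089077 0.01001919 0.94925094] 479.91487624877635
{'clock': 0.1, 'qpos': array([-6.98194406e+01,  2.75464546e+01,  9.14904228e+01, -2.00746032e-04,
        6.10277976e+01, -2.66733879e+00]), 'qd': array([ 0.00823411, -0.03909711, -0.09576131, -0.06525443,  0.05768795,
       -0.07457547]), 'effort': array([ 1.64927219e-04, -9.52255297e+01, -4.31040716e+01, -3.94321648e-05,
        5.18787245e-03, -6.06618278e-05]), 'ee_pos': array([ 0.25229977, -0.59862141,  0.23073256]), 'tool_rot': array([-1.79935387e+02, -2.83445869e-03,  2.28479939e+01]), 'force': array([-0.47016988, -0.05260548, -0.2796055 ]), 'wrist_torque': array([-0.00142519,  0.03446429,  0.01642598]), 'finger_force': 0.0, 'finger_gap': 0.9977193909092414}
```

View pics/top0.png

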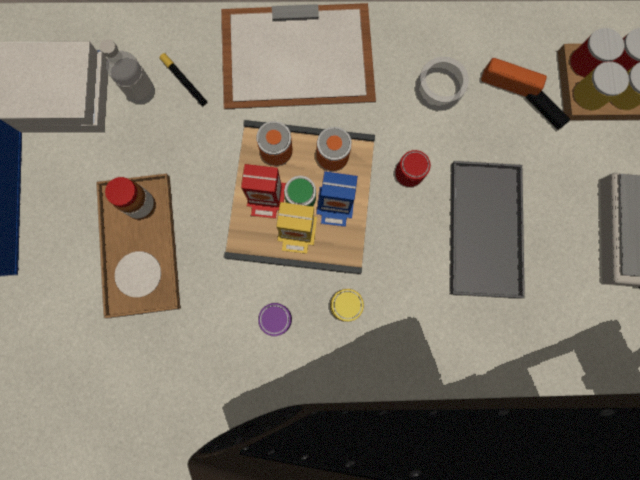

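View pics/side0.png

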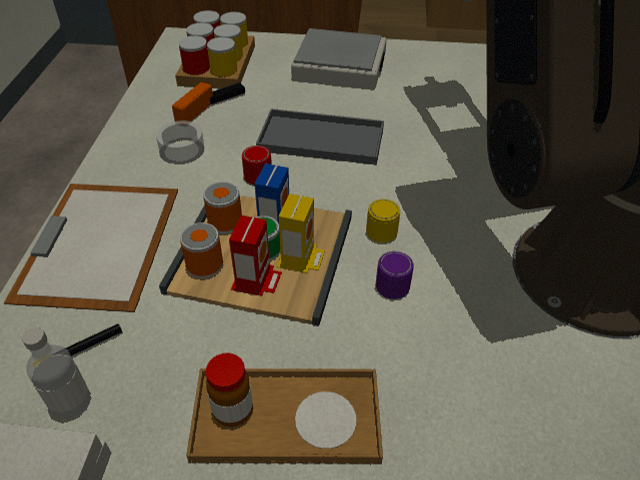

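Top view (up = +x, left = +y): the red carton is at (262,190), blue at (338,195) and yellow at (296,228). The green lid is at (300,191), the grey tray around (487,230), the pad at (138,274) and the jar at (125,195). Tin-shaped candidates are green (300,191), red (413,168), yellow (347,305) and purple (274,319). Only the green one is hemmed in by the cartons. I'll confirm it in a crop.

```bash
python3 -c "
from h import *
c=load('top0')['pixels'][:,:,::-1][115:275,220:380]
a=cv2.resize(c,None,fx=3.7,fy=3.7,interpolation=cv2.INTER_CUBIC)
cv2.imwrite('pics/crop0.png',np.ascontiguousarray(a))"
```

```text
(no output)
```

View pics/crop0.png

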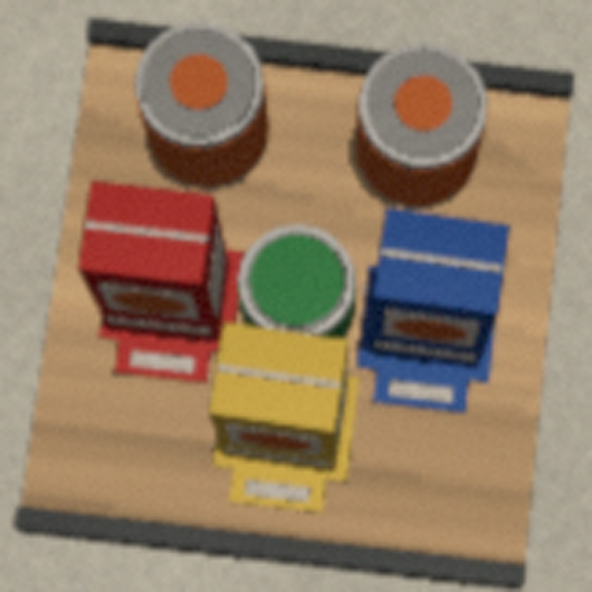

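The crop confirms the green tin (crop 297,281), with red (+y), blue (-y) and yellow (-x) around it. The tag tongues point towards -x. Next I'll fit poses from the corners I read off.

```bash
cat > m.py <<'E'
from h import *
from scipy.optimize import least_squares
c=load('top0'); cr=lambda a: np.array(a,float)/3.7+[220,115]
def fit(px,loc,z,x0=(.5,0,-.1)):
    f=lambda p: (proj(c,np.c_[np.c_[loc][:,0]*np.cos(p[2])-loc[:,1]*np.sin(p[2])+p[0], loc[:,0]*np.sin(p[2])+loc[:,1]*np.cos(p[2])+p[1], np.full(len(loc),z)])-px).ravel()
    r=least_squares(f,x0); return r.x[:2].round(4),np.degrees(r.x[2]).round(2),'rms px',np.sqrt(np.mean(r.fun**2)).round(2)
T=np.array([[-.0465,.025],[-.0465,-.025],[-.0285,.036],[-.0285,-.036]])
C=np.array([[.0225,.03],[.0225,-.03],[-.0225,-.03],[-.0225,.03]])
tags=dict(red=[(114,374),(208,381),(100,338),(224,340)],blue=[(373,403),(464,411),(359,367),(489,381)],yellow=[(231,502),(322,511),(215,465),(347,480)])
cart=dict(red=[(92,182),(217,192),(208,284),(82,277)],blue=[(388,210),(509,226),(497,318),(375,308)],yellow=[(223,322),(349,333),(337,426),(212,418)])
for k in tags: print(k,'tag',fit(cr(tags[k]),T,.014),'carton',fit(cr(cart[k]),C,.134))
print('tin',ray(c,cr([(297,281)]),.072))
S=np.array([[.135,.07],[.135,-.07],[-.135,-.07],[-.135,.07]])
print('side',fit(np.array([(453,162),(521,163),(523,298),(450,296)]),S,.022,(.4,-.3,0)))
print('order',fit(np.array([(97,182),(169,175),(180,308),(105,317)]),S,.022,(.4,.3,0)))
d=load('side0'); print('pad',ray(c,[(138,274)],.007),'from side',ray(d,[(326,419)],.007),'jar',ray(d,[(226,369)],.11))
print('tin side?',proj(d,ray(c,cr([(297,281)]),.072)),'board corner check')
E
python3 m.py
```

```text
red tag (array([0.6097, 0.0961]), np.float64(-2.79), 'rms px', np.float64(0.92)) carton (array([0.6058, 0.0923]), np.float64(-4.97), 'rms px', np.float64(0.29))
blue tag (array([ 0.5899, -0.0461]), np.float64(-6.99), 'rms px', np.float64(0.33)) carton (array([ 0.5886, -0.0463]), np.float64(-7.64), 'rms px', np.float64(0.67))
yellow tag (array([0.5372, 0.0309]), np.float64(-7.19), 'rms px', np.float64(0.27)) carton (array([0.5366, 0.0311]), np.float64(-5.99), 'rms px', np.float64(0.4))
tin [[0.59851231 0.02371955 0.072     ]]
side (array([ 0.5316, -0.3437]), np.float64(-4.08), 'rms px', np.float64(1.07))
order (array([0.5101, 0.3409]), np.float64(6.43), 'rms px', np.float64(1.0))
pad [[0.45278717 0.3430404  0.007     ]] from side [[0.45421381 0.34750381 0.007     ]] jar [[0.59274705 0.34449687 0.11      ]]
tin side? [[264.17629958 225.51181276]] board corner check
```

```bash
cat > go.py <<'E'
import sys; from h import *
from scipy.spatial.transform import Rotation as Ro
# usage: go.py yaw x y z [x y z ...] : tool-frame shifts for successive waypoints (after turning to yaw), turn as rotvec
s=sensors.sense(); v=list(map(float,sys.argv[1:])); p=s['ee_pos']
R0=Ro.from_euler('xyz',s['tool_rot'],degrees=True); R1=Ro.from_euler('xyz',[180,0,v[0]],degrees=True)
print('t',round(s['clock'],2),'pos',p.round(4),'rpy',s['tool_rot'].round(2),'F',s['force'].round(1),'gap',round(s['finger_gap'],3),'ff',round(s['finger_force'],1),'q6',s['qpos'][5].round(1))
print('turn',(R0.inv()*R1).as_rotvec().round(4))
for w in np.reshape(v[1:],(-1,3)): print('to',w,'shift',R1.inv().apply(w-p).round(4)); p=w
E
T='[[[0,0,0],[0,0,0.1028],1],[[0,0,0],[0,0,0.1028],1],[[0,0,0],[0,0,0.1028],1],[[0,0,0],[0,0,0.1028],1],[[0,0,0],[0,0,0.1028],1],[[0,0,0],[0,0,0],1]]'
python3 -m creep '[[[0,0,0],[0,0,0.1028],1],[[0,0,0],[0,0,0.1028],1],[[0,0,0],[0,0,0.1028],1],[[0,0,0],[0,0,0.1028],1],[[0,0,0],[0,0,0.1028],1],[[0,0,0],[0,0,0],1]]' 40
python3 -m creep '[[[0.015,-0.0325,0],[0,0,0],1],[[0.015,-0.0325,0],[0,0,0],1],[[0.015,-0.0325,0],[0,0,0],1],[[0.015,-0.0325,0],[0,0,0],1],[[0.015,-0.0325,0],[0,0,0],1],[[0.015,-0.0325,0],[0,0,0],1],[[0.015,-0.0325,0],[0,0,0],1],[[0.015,-0.0325,0],[0,0,0],1]]'
python3 go.py -6.6 .59 -.046 .2 .59 -.046 .087
```

```text
clock: 0.6
ee_pos: [0.2524, -0.5988, 0.2309]
tool_rot: [-180.0, 0.0, -6.9]
force: [-0.8, 0.0, 1.0]
finger_gap: 1.002
finger_force: 0.0
clock: 1.27
ee_pos: [0.402, -0.3529, 0.2313]
tool_rot: [-180.0, 0.0, -6.4]
force: [0.1, -1.9, -0.2]
finger_gap: 1.003
finger_force: 0.0
t 1.27 pos [ 0.402  -0.3529  0.2313] rpy [-179.99    0.     -6.38] F [ 0.1 -1.9 -0.2] gap 1.003 ff 0.0 q6 51.9
turn [-0.0001  0.0001  0.0039]
to [ 0.59  -0.046  0.2  ] shift [ 0.1515 -0.3264  0.0313]
to [ 0.59  -0.046  0.087] shift [ 0.    -0.     0.113]
```

```bash
python3 -m creep '[[[0.0151,-0.0326,0.003],[0,0,0],1],[[0.0151,-0.0326,0.003],[0,0,0],1],[[0.0151,-0.0326,0.003],[0,0,0],1],[[0.0151,-0.0326,0.003],[0,0,0],1],[[0.0151,-0.0326,0.003],[0,0,0],1],[[0.0151,-0.0326,0.003],[0,0,0],1],[[0.0151,-0.0326,0.003],[0,0,0],1],[[0.0151,-0.0326,0.003],[0,0,0],1]]' >/dev/null
python3 -m creep '[[[0.0151,-0.0326,0.003],[0,0,0],1],[[0.0151,-0.0326,0.003],[0,0,0],1],[[0,0,0],[0,0,0],1],[[0,0,0],[0,0,0],1],[[0,0,0],[0,0,0],1]]' >/dev/null
python3 go.py -6.6 .59 -.046 .2 .59 -.046 .087
python3 -c "
from h import *
c=snap('side','s1')['pixels'][:,:,::-1]
cv2.imwrite('pics/s1c.png',cv2.resize(c[100:340,150:450],None,fx=2,fy=2))"
```

```text
t 2.35 pos [ 0.5886 -0.048   0.201 ] rpy [ 1.7999e+02  4.0000e-02 -6.4200e+00] F [ 0.5 -0.1 -0.4] gap 1.0 ff 0.0 q6 88.8
turn [0.0002 0.0008 0.0032]
to [ 0.59  -0.046  0.2  ] shift [ 0.0011 -0.0021  0.001 ]
to [ 0.59  -0.046  0.087] shift [ 0.    -0.     0.113]
```

View pics/s1c.png

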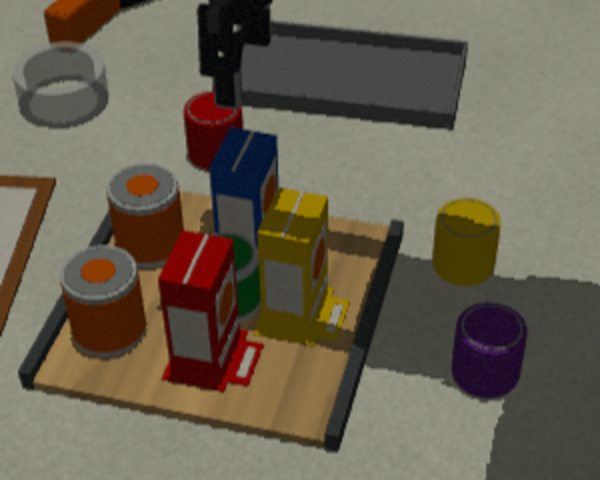

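The gripper is above blue (crop ~(230,95)) and all objects are standing. I'll cross-check the carton centres from the side camera using the lid centres: red (197,260), yellow (293,214) and blue (244,153) in the crop.

```bash
python3 -c "
from h import *
print(ray(load('s1'),[(248.5,230),(296.7,207),(271.9,176.5)],.134).round(4))"
python3 -m creep '[[[0.001,-0.0015,0.028],[0,0,0.003],1],[[0,0,0.028],[0,0,0],1],[[0,0,0.028],[0,0,0],1],[[0,0,0.028],[0,0,0],1],[[0,0,0],[0,0,0],1],[[0,0,0],[0,0,0],1]]'
python3 -m creep '[[[0,0,0],[0,0,0],0.6],[[0,0,0],[0,0,0],0.5],[[0,0,0],[0,0,0],0.5],[[0,0,0],[0,0,0],0.5],[[0,0,0],[0,0,0],0.5],[[0,0,0],[0,0,0],0.5],[[0,0,0],[0,0,0],0.5],[[0,0,0],[0,0,0],0.5]]' 40
python3 go.py -6.6 .59 -.046 .087
```

```text
[[ 0.6073  0.0996  0.134 ]
 [ 0.5372  0.0359  0.134 ]
 [ 0.5918 -0.0386  0.134 ]]
clock: 2.9
ee_pos: [0.5889, -0.0475, 0.0888]
tool_rot: [180.0, 0.2, -6.8]
force: [-0.4, -0.0, -0.1]
finger_gap: 1.001
finger_force: 0.0
clock: 3.57
ee_pos: [0.5914, -0.0469, 0.0913]
tool_rot: [180.0, -0.2, -6.8]
force: [-0.1, -0.1, 7.2]
finger_gap: 0.701
finger_force: 41.1
t 3.57 pos [ 0.5914 -0.0469  0.0913] rpy [179.99  -0.18  -6.76] F [-0.1 -0.1  7.2] gap 0.701 ff 41.1 q6 89.3
turn [ 0.0002 -0.0032 -0.0028]
to [ 0.59  -0.046  0.087] shift [-0.0015 -0.0007  0.0043]
```

```bash
python3 -c "
from h import *
a=load('s1')['pixels']; b=snap('side','s2')['pixels']; e=snap('top','t2')['pixels']; t=load('top0')['pixels']
f=lambda p,y,x,h,w,k: cv2.resize(p[y:y+h,x:x+w,::-1],None,fx=k,fy=k,interpolation=cv2.INTER_CUBIC)
cv2.imwrite('pics/cmp.png',np.vstack([np.hstack([f(a,150,240,70,95,4),f(b,150,240,70,95,4)]),np.hstack([f(t,165,300,70,95,4),f(e,165,300,70,95,4)])]))"
```

```text
(no output)
```

View pics/cmp.png

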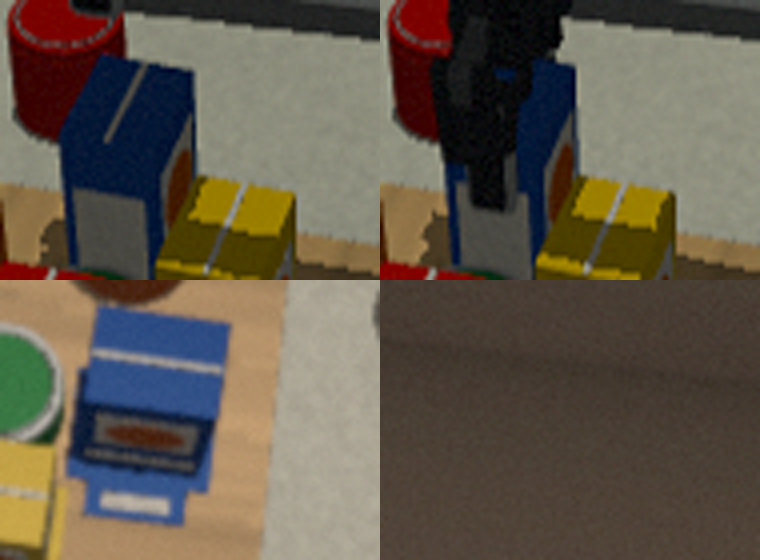

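```bash
python3 -m creep '[[[0,0,-0.02],[0,0,0],0.5],[[0,0,-0.03],[0,0,0],0.5],[[0,0,-0.035],[0,0,0],0.5],[[0,0,-0.035],[0,0,0],0.5],[[0,0.01,-0.025],[0,0,0],0.5],[[0,0.02,0],[0,0,0],0.5],[[0.0062,0.03,0],[0,0,0],0.5],[[0.0062,0.035,0],[0,0,0],0.5]]'
python3 -m creep '[[[0.0062,0.035,0],[0,0,0],0.5],[[0.0062,0.035,0],[0,0,0],0.5],[[0.0062,0.035,0],[0,0,0],0.5],[[0.0062,0.035,0],[0,0,0],0.5],[[0.0062,0.033,0],[0,0,0],0.5],[[0.006,0.02,0],[0,0,0],0.5],[[0,0.01,0],[0,0,0],0.5],[[0,0,0],[0,0,0],0.5]]'
python3 go.py -6.6 .606 -.349 .1 .606 -.349 .0825
```

```text
clock: 4.33
ee_pos: [0.5915, -0.1424, 0.2365]
tool_rot: [180.0, -0.2, -6.6]
force: [-0.7, -1.3, -3.4]
finger_gap: 0.701
finger_force: 46.1
clock: 5.0
ee_pos: [0.6036, -0.3507, 0.235]
tool_rot: [180.0, -0.0, -6.9]
force: [-0.5, 0.8, -3.4]
finger_gap: 0.699
finger_force: 46.1
t 5.0 pos [ 0.6036 -0.3507  0.235 ] rpy [ 1.7995e+02 -5.0000e-02 -6.8800e+00] F [-0.5  0.8 -3.4] gap 0.699 ff 46.1 q6 64.3
turn [ 0.0008 -0.0008 -0.0049]
to [ 0.606 -0.349  0.1  ] shift [ 0.0022 -0.0019  0.135 ]
to [ 0.606  -0.349   0.0825] shift [ 0.     -0.      0.0175]
```

```bash
python3 -m creep '[[[0.002,0,0.03],[0,0,0],0.5],[[0,0,0.035],[0,0,0],0.5],[[0,0,0.035],[0,0,0],0.5],[[0,0,0.025],[0,0,0],0.5],[[0,0,0.01],[0,0,0],0.5],[[0,0,0.008],[0,0,0],0.5],[[0,0,0.005],[0,0,0],0.5],[[0,0,0],[0,0,0],0.5]]'
python3 go.py -6.6 .606 -.349 .0825
```

```text
clock: 5.67
ee_pos: [0.6065, -0.3485, 0.0869]
tool_rot: [180.0, -0.0, -6.8]
force: [0.2, -0.2, -3.1]
finger_gap: 0.7
finger_force: 46.1
t 5.67 pos [ 0.6065 -0.3485  0.0869] rpy [ 1.7998e+02 -4.0000e-02 -6.7500e+00] F [ 0.2 -0.2 -3.1] gap 0.7 ff 46.1 q6 64.4
turn [ 0.0003 -0.0007 -0.0026]
to [ 0.606  -0.349   0.0825] shift [-0.0004  0.0006  0.0044]
```

```bash
python3 -m creep '[[[0,0,0.0015],[0,0,0],0.5],[[0,0,0.0015],[0,0,0],0.5],[[0,0,0.001],[0,0,0],0.5],[[0,0,0],[0,0,0],0.5]]'
python3 -m creep '[[[0,0,0.0005],[0,0,0],0.5],[[0,0,0],[0,0,0],0.5],[[0,0,0],[0,0,0],0.5]]'
```

```text
clock: 6.0
ee_pos: [0.6062, -0.3488, 0.0828]
tool_rot: [180.0, -0.0, -6.8]
force: [-0.2, 0.3, -3.1]
finger_gap: 0.7
finger_force: 46.1
clock: 6.25
ee_pos: [0.6063, -0.3488, 0.0824]
tool_rot: [180.0, -0.0, -6.8]
force: [-1.0, 1.8, 5.5]
finger_gap: 0.703
finger_force: 46.5
```

```bash
python3 -m creep '[[[0,0,0],[0,0,0],1],[[0,0,0],[0,0,0],1],[[0,0,0],[0,0,0],1],[[0,0,0],[0,0,0],1],[[0,0,0],[0,0,0],1],[[0,0,-0.03],[0,0,0],1],[[0,0,-0.04],[0,0,0],1],[[0,0,-0.04],[0,0,0],1]]'
python3 -m creep '[[[0,0,-0.025],[0,0,0],1],[[-0.0103,-0.0336,0],[0,0,0],1],[[-0.0103,-0.0336,0],[0,0,0],1],[[-0.0103,-0.0336,0],[0,0,0],1],[[-0.0103,-0.0336,0],[0,0,0],1],[[-0.0103,-0.0336,0],[0,0,0],1],[[-0.0103,-0.0336,0],[0,0,0],1],[[-0.0103,-0.0336,0],[0,0,0],1]]'
python3 -m creep '[[[-0.0103,-0.0336,0],[0,0,0],1],[[-0.0103,-0.0336,0],[0,0,0],1],[[-0.0103,-0.0336,0],[0,0,0],1],[[-0.0103,-0.0336,0],[0,0,0],1],[[0,0,0],[0,0,0],1],[[0,0,0],[0,0,0],1],[[0,0,0],[0,0,0],1]]'
python3 go.py -6.6 .5368 .0308 .2 .5368 .0308 .087
```

```text
clock: 6.92
ee_pos: [0.6052, -0.3482, 0.192]
tool_rot: [-179.9, 0.1, -6.8]
force: [1.0, -1.2, 0.2]
finger_gap: 1.002
finger_force: 0.0
clock: 7.58
ee_pos: [0.5616, -0.1051, 0.2169]
tool_rot: [-180.0, -0.0, -6.8]
force: [0.8, 0.9, 1.1]
finger_gap: 1.001
finger_force: 0.0
clock: 8.17
ee_pos: [0.5373, 0.0316, 0.2169]
tool_rot: [180.0, -0.0, -6.7]
force: [0.3, 0.2, -0.4]
finger_gap: 0.998
finger_force: 0.0
t 8.17 pos [0.5373 0.0316 0.2169] rpy [ 1.7999e+02 -2.0000e-02 -6.7200e+00] F [ 0.3  0.2 -0.4] gap 0.998 ff 0.0 q6 96.9
turn [ 0.0002 -0.0004 -0.0021]
to [0.5368 0.0308 0.2   ] shift [-0.0004  0.0009  0.0169]
to [0.5368 0.0308 0.087 ] shift [ 0.    -0.     0.113]
```

```bash
python3 -m creep '[[[-0.0005,0.0007,0.035],[0,0,0],1],[[0,0,0.035],[0,0,0],1],[[0,0,0.035],[0,0,0],1],[[0,0,0.022],[0,0,0],1],[[0,0,0],[0,0,0],1],[[0,0,0],[0,0,0],1],[[0,0,0],[0,0,0],0.6],[[0,0,0],[0,0,0],0.5]]'
python3 -m creep '[[[0,0,0],[0,0,0],0.5],[[0,0,0],[0,0,0],0.5],[[0,0,0],[0,0,0],0.5],[[0,0,0],[0,0,0],0.5],[[0,0,0],[0,0,0],0.5]]'
python3 go.py -6.6 .532 -.344 .235
```

```text
clock: 8.83
ee_pos: [0.5379, 0.0307, 0.0915]
tool_rot: [-180.0, -0.2, -6.8]
force: [0.9, 2.1, 2.3]
finger_gap: 0.748
finger_force: 1.3
clock: 9.25
ee_pos: [0.5379, 0.031, 0.0916]
tool_rot: [-180.0, -0.2, -6.8]
force: [0.8, -0.2, 3.9]
finger_gap: 0.7
finger_force: 41.4
t 9.25 pos [0.5379 0.031  0.0916] rpy [-179.99   -0.19   -6.76] F [ 0.8 -0.2  3.9] gap 0.7 ff 41.4 q6 96.9
turn [-0.0003 -0.0034 -0.0028]
to [ 0.532 -0.344  0.235] shift [ 0.0372  0.3732 -0.1434]
```

```bash
python3 -m creep '[[[0,0,-0.02],[0,0,0],0.5],[[0,0,-0.03],[0,0,0],0.5],[[0,0,-0.035],[0,0,0],0.5],[[0,0,-0.035],[0,0,0],0.5],[[0,0.01,-0.023],[0,0,0],0.5],[[0.0034,0.023,0],[0,0,0],0.5],[[0.0034,0.035,0],[0,0,0],0.5],[[0.0034,0.035,0],[0,0,0],0.5]]'
python3 -m creep '[[[0.0034,0.035,0],[0,0,0],0.5],[[0.0034,0.035,0],[0,0,0],0.5],[[0.0034,0.035,0],[0,0,0],0.5],[[0.0034,0.035,0],[0,0,0],0.5],[[0.0034,0.035,0],[0,0,0],0.5],[[0.0034,0.035,0],[0,0,0],0.5],[[0.0034,0.035,0],[0,0,0],0.5],[[0.0034,0.02,0],[0,0,0],0.5]]'
python3 -m creep '[[[0,0.005,0],[0,0,0],0.5],[[0,0,0],[0,0,0],0.5],[[0,0,0],[0,0,0],0.5]]'
python3 go.py -6.6 .532 -.344 .1 .532 -.344 .0825
```

```text
clock: 9.92
ee_pos: [0.5349, -0.0731, 0.2349]
tool_rot: [180.0, -0.2, -6.7]
force: [0.2, 0.1, -2.9]
finger_gap: 0.702
finger_force: 45.6
clock: 10.58
ee_pos: [0.5298, -0.3424, 0.2342]
tool_rot: [179.9, -0.1, -6.8]
force: [0.6, 0.1, -4.2]
finger_gap: 0.701
finger_force: 45.6
clock: 10.83
ee_pos: [0.5295, -0.3432, 0.2334]
tool_rot: [-180.0, -0.0, -6.8]
force: [-0.2, -0.2, -2.6]
finger_gap: 0.706
finger_force: 45.7
t 10.83 pos [ 0.5295 -0.3432  0.2334] rpy [-1.7999e+02 -2.0000e-02 -6.8000e+00] F [-0.2 -0.2 -2.6] gap 0.706 ff 45.7 q6 61.1
turn [-0.0002 -0.0003 -0.0035]
to [ 0.532 -0.344  0.1  ] shift [0.0026 0.0005 0.1334]
to [ 0.532  -0.344   0.0825] shift [ 0.     -0.      0.0175]
```

```bash
python3 -m creep '[[[0.0015,0,0.03],[0,0,0],0.5],[[0,0,0.035],[0,0,0],0.5],[[0,0,0.035],[0,0,0],0.5],[[0,0,0.025],[0,0,0],0.5],[[0,0,0.015],[0,0,0],0.5],[[0,0,0.006],[0,0,0],0.5],[[0,0,0.002],[0,0,0],0.5],[[0,0,0],[0,0,0],0.5]]'
python3 -m creep '[[[0,0,0.001],[0,0,0],0.5],[[0,0,0],[0,0,0],0.5],[[0,0,0],[0,0,0],0.5]]'
```

```text
clock: 11.5
ee_pos: [0.5317, -0.3432, 0.0855]
tool_rot: [180.0, -0.0, -6.7]
force: [0.2, -0.4, -2.9]
finger_gap: 0.702
finger_force: 45.6
clock: 11.75
ee_pos: [0.5317, -0.3441, 0.0849]
tool_rot: [180.0, -0.1, -6.8]
force: [-0.5, -0.7, -3.4]
finger_gap: 0.702
finger_force: 45.6
```

```bash
python3 -m creep '[[[0,0,0.0015],[0,0,0],0.5],[[0,0,0],[0,0,0],0.5],[[0,0,0],[0,0,0],0.5]]'
python3 -m creep '[[[0,0,0.0008],[0,0,0],0.5],[[0,0,0],[0,0,0],0.5],[[0,0,0],[0,0,0],0.5]]'
```

```text
clock: 12.0
ee_pos: [0.5314, -0.3441, 0.0827]
tool_rot: [180.0, -0.0, -6.8]
force: [-0.0, 0.4, 1.5]
finger_gap: 0.703
finger_force: 45.5
clock: 12.25
ee_pos: [0.5317, -0.3441, 0.0826]
tool_rot: [180.0, -0.1, -6.8]
force: [-1.8, 2.8, 13.7]
finger_gap: 0.705
finger_force: 46.5
```

```bash
python3 -m creep '[[[0,0,0],[0,0,0],1],[[0,0,0],[0,0,0],1],[[0,0,0],[0,0,0],1],[[0,0,0],[0,0,0],1],[[0,0,0],[0,0,0],1],[[0,0,-0.03],[0,0,0],1],[[0,0,-0.04],[0,0,0],1],[[0,0,-0.04],[0,0,0],1]]'
python3 -m creep '[[[0,0,-0.025],[0,0,0],1],[[0.0018,-0.034,0],[0,0,0],1],[[0.0018,-0.034,0],[0,0,0],1],[[0.0018,-0.034,0],[0,0,0],1],[[0.0018,-0.034,0],[0,0,0],1],[[0.0018,-0.034,0],[0,0,0],1],[[0.0018,-0.034,0],[0,0,0],1],[[0.0018,-0.034,0],[0,0,0],1]]'
python3 -m creep '[[[0.0018,-0.034,0],[0,0,0],1],[[0.0018,-0.034,0],[0,0,0],1],[[0.0018,-0.034,0],[0,0,0],1],[[0.0018,-0.034,0],[0,0,0],1],[[0.0018,-0.034,0],[0,0,0],1],[[0.0018,-0.034,0],[0,0,0],1],[[0,0,0],[0,0,0],1],[[0,0,0],[0,0,0],1]]'
python3 go.py -6.6 .606 .0926 .2 .606 .0926 .087
```

```text
clock: 12.92
ee_pos: [0.5304, -0.3433, 0.1918]
tool_rot: [-179.9, 0.1, -6.8]
force: [2.3, -1.2, -0.5]
finger_gap: 0.999
finger_force: 0.0
clock: 13.58
ee_pos: [0.5717, -0.1074, 0.2165]
tool_rot: [-180.0, -0.0, -6.8]
force: [1.1, 0.6, 0.2]
finger_gap: 0.999
finger_force: 0.0
clock: 14.25
ee_pos: [0.6066, 0.0941, 0.2163]
tool_rot: [-180.0, 0.0, -6.6]
force: [-0.7, -1.1, -0.6]
finger_gap: 0.999
finger_force: 0.0
t 14.25 pos [0.6066 0.0941 0.2163] rpy [-1.80e+02  1.00e-02 -6.61e+00] F [-0.7 -1.1 -0.6] gap 0.999 ff 0.0 q6 102.6
turn [-0.      0.0001 -0.0002]
to [0.606  0.0926 0.2   ] shift [-0.0004  0.0015  0.0163]
to [0.606  0.0926 0.087 ] shift [ 0.    -0.     0.113]
```

```bash
python3 -m creep '[[[-0.0005,0.0012,0.035],[0,0,0],1],[[0,0,0.035],[0,0,0],1],[[0,0,0.035],[0,0,0],1],[[0,0,0.022],[0,0,0],1],[[0,0,0],[0,0,0],1],[[0,0,0],[0,0,0],1],[[0,0,0],[0,0,0],0.6],[[0,0,0],[0,0,0],0.5]]'
python3 -m creep '[[[0,0,0],[0,0,0],0.5],[[0,0,0],[0,0,0],0.5],[[0,0,0],[0,0,0],0.5],[[0,0,0],[0,0,0],0.5],[[0,0,0],[0,0,0],0.5]]'
python3 go.py -6.6 .606 .0926 .235 .457 -.339 .235
```

```text
clock: 14.92
ee_pos: [0.6073, 0.091, 0.0915]
tool_rot: [-180.0, -0.2, -6.8]
force: [-0.8, 1.2, 0.7]
finger_gap: 0.75
finger_force: 0.8
clock: 15.33
ee_pos: [0.6073, 0.0913, 0.0915]
tool_rot: [-180.0, -0.2, -6.8]
force: [-0.7, 0.9, 7.4]
finger_gap: 0.708
finger_force: 41.4
t 15.33 pos [0.6073 0.0913 0.0915] rpy [-179.96   -0.19   -6.77] F [-0.7  0.9  7.4] gap 0.708 ff 41.4 q6 102.5
turn [-0.0007 -0.0033 -0.0029]
to [0.606  0.0926 0.235 ] shift [-0.0014 -0.0012 -0.1435]
to [ 0.457 -0.339  0.235] shift [-0.0984  0.4459  0.    ]
```

```bash
python3 -m creep '[[[0,0,-0.02],[0,0,0],0.5],[[0,0,-0.03],[0,0,0],0.5],[[0,0,-0.035],[0,0,0],0.5],[[0,0,-0.035],[0,0,0],0.5],[[-0.003,0.01,-0.023],[0,0,0],0.5],[[-0.007,0.023,0],[0,0,0],0.5],[[-0.008,0.035,0],[0,0,0],0.5],[[-0.008,0.035,0],[0,0,0],0.5]]'
python3 -m creep '[[[-0.008,0.035,0],[0,0,0],0.5],[[-0.008,0.035,0],[0,0,0],0.5],[[-0.008,0.035,0],[0,0,0],0.5],[[-0.008,0.035,0],[0,0,0],0.5],[[-0.008,0.035,0],[0,0,0],0.5],[[-0.008,0.035,0],[0,0,0],0.5],[[-0.008,0.035,0],[0,0,0],0.5],[[-0.008,0.035,0],[0,0,0],0.5]]'
python3 -m creep '[[[-0.008,0.035,0],[0,0,0],0.5],[[-0.0006,0.022,0],[0,0,0],0.5],[[0,0.005,0],[0,0,0],0.5],[[0,0,0],[0,0,0],0.5],[[0,0,0],[0,0,0],0.5]]'
python3 go.py -6.6 .457 -.339 .1 .457 -.339 .0825
```

```text
clock: 16.0
ee_pos: [0.5678, -0.0085, 0.2343]
tool_rot: [-180.0, -0.2, -6.7]
force: [0.2, -2.3, -3.3]
finger_gap: 0.708
finger_force: 45.5
clock: 16.67
ee_pos: [0.4706, -0.2802, 0.2338]
tool_rot: [180.0, -0.1, -6.8]
force: [0.8, 0.2, -2.8]
finger_gap: 0.708
finger_force: 45.5
clock: 17.08
ee_pos: [0.4555, -0.3387, 0.233]
tool_rot: [-180.0, -0.0, -6.8]
force: [-0.5, 0.6, -2.9]
finger_gap: 0.708
finger_force: 45.5
t 17.08 pos [ 0.4555 -0.3387  0.233 ] rpy [-1.80e+02 -2.00e-02 -6.81e+00] F [-0.5  0.6 -2.9] gap 0.708 ff 45.5 q6 57.1
turn [-0.0001 -0.0004 -0.0036]
to [ 0.457 -0.339  0.1  ] shift [1.50e-03 1.00e-04 1.33e-01]
to [ 0.457  -0.339   0.0825] shift [ 0.     -0.      0.0175]
```

```bash
python3 -m creep '[[[0.0015,0,0.03],[0,0,0],0.5],[[0,0,0.035],[0,0,0],0.5],[[0,0,0.035],[0,0,0],0.5],[[0,0,0.025],[0,0,0],0.5],[[0,0,0.016],[0,0,0],0.5],[[0,0,0.006],[0,0,0],0.5],[[0,0,0.001],[0,0,0],0.5],[[0,0,0],[0,0,0],0.5]]'
python3 -m creep '[[[0,0,0.001],[0,0,0],0.5],[[0,0,0],[0,0,0],0.5],[[0,0,0],[0,0,0],0.5]]'
```

```text
clock: 17.75
ee_pos: [0.4576, -0.3388, 0.0852]
tool_rot: [180.0, -0.0, -6.7]
force: [0.2, 0.2, -3.1]
finger_gap: 0.705
finger_force: 45.5
clock: 18.0
ee_pos: [0.4575, -0.3396, 0.0845]
tool_rot: [180.0, -0.1, -6.8]
force: [-0.1, -0.0, -2.5]
finger_gap: 0.709
finger_force: 45.5
```

```bash
python3 -m creep '[[[0,0,0.0015],[0,0,0],0.5],[[0,0,0],[0,0,0],0.5],[[0,0,0],[0,0,0],0.5]]'
python3 -m creep '[[[0,0,0.0006],[0,0,0],0.5],[[0,0,0],[0,0,0],0.5],[[0,0,0],[0,0,0],0.5]]'
python3 -m creep '[[[0,0,0],[0,0,0],1],[[0,0,0],[0,0,0],1],[[0,0,0],[0,0,0],1],[[0,0,0],[0,0,0],1],[[0,0,0],[0,0,0],1],[[0,0,-0.03],[0,0,0],1],[[0,0,-0.04],[0,0,0],1],[[0,0,-0.04],[0,0,0],1]]'
python3 -m creep '[[[0,0,-0.025],[0,0,0],1],[[0,0,0],[0,0,0],1]]'
python3 -c "
from h import *
e=snap('top','t3')['pixels']; b=snap('side','s3')['pixels']
f=lambda p,y,x,h,w,k: cv2.resize(p[y:y+h,x:x+w,::-1],None,fx=k,fy=k,interpolation=cv2.INTER_CUBIC)
cv2.imwrite('pics/t3c.png',f(e,115,220,160,160,3.7)); cv2.imwrite('pics/s3c.png',f(b,80,170,220,260,3))"
```

```text
clock: 18.25
ee_pos: [0.4574, -0.3396, 0.0826]
tool_rot: [180.0, -0.1, -6.8]
force: [0.5, 1.4, 5.8]
finger_gap: 0.703
finger_force: 45.4
clock: 18.5
ee_pos: [0.4574, -0.3396, 0.0819]
tool_rot: [180.0, -0.1, -6.8]
force: [0.7, 1.5, 6.2]
finger_gap: 0.696
finger_force: 41.3
clock: 19.17
ee_pos: [0.4562, -0.3386, 0.1919]
tool_rot: [-179.9, 0.1, -6.8]
force: [1.3, -0.5, -0.2]
finger_gap: 1.0
finger_force: 0.0
clock: 19.33
ee_pos: [0.4592, -0.3411, 0.222]
tool_rot: [179.8, -0.4, -6.8]
force: [0.7, -0.9, 0.7]
finger_gap: 1.001
finger_force: 0.0
```

View pics/t3c.png

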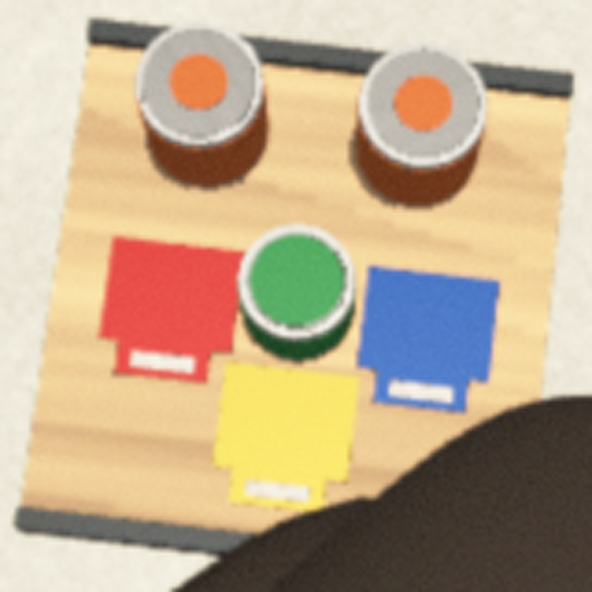

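View pics/s3c.png

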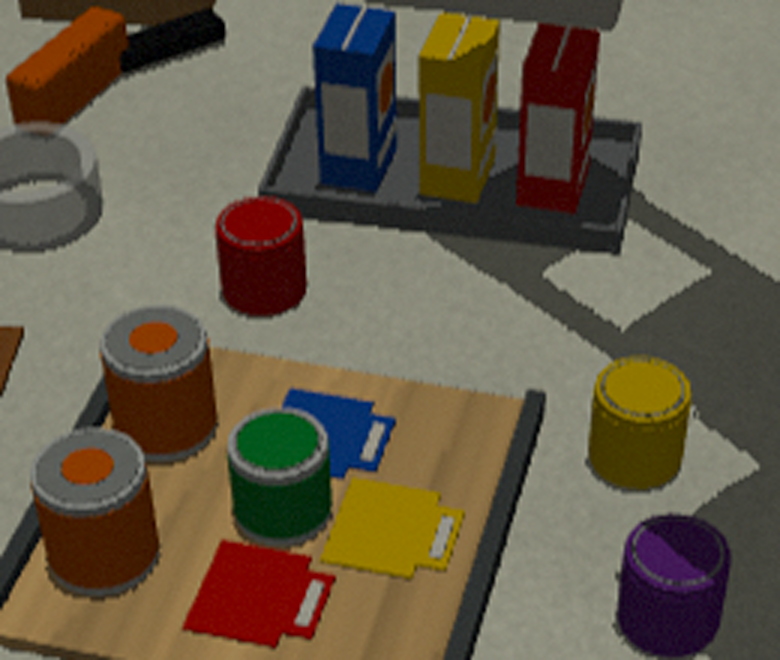

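All three cartons stand in the tray (side crop ~(355,190), (455,195), (550,205)). Tin and cans are untouched and the tags are fully visible, so I'll refine the tag poses from this view.

```bash
cat > m2.py <<'E'
import m; from m import *
P=np.array([[.0285,.036],[.0285,-.036],[-.0285,-.036],[-.0285,.036],[-.0465,.025],[-.0465,-.025]])
t=dict(red=[(113,237),(243,252),(235,351),(100,337),(115,374),(208,381)],blue=[(369,267),(498,282),(488,381),(358,367),(374,402),(465,411)],yellow=[(225,363),(357,375),(347,480),(214,465),(231,501),(322,511)])
print('---')
for k in t: print(k,fit(cr(t[k]),P,.014))
m.c=load('s3'); sc=lambda a: np.array(a,float)/3+[170,80]
print('side red',fit(sc([(184,628),(220,541),(310,556),(276,646)]),P[:4],.014),'yel',fit(sc([(321,562),(351,477),(440,490),(412,577)]),P[:4],.014))
print('tin side',ray(m.c,sc([(278,440)]),.072), 'tray cartons',ray(m.c,sc([(355,31),(459,38),(561,48)]),.125))
E
python3 m2.py | sed '1,/---/d'
```

```text
red (array([0.6078, 0.0921]), np.float64(-6.65), 'rms px', np.float64(0.33))
blue (array([ 0.5896, -0.0462]), np.float64(-7.18), 'rms px', np.float64(0.32))
yellow (array([0.5373, 0.0315]), np.float64(-6.63), 'rms px', np.float64(0.23))
side red (array([0.6099, 0.0968]), np.float64(-6.28), 'rms px', np.float64(0.35)) yel (array([0.5391, 0.0349]), np.float64(-6.11), 'rms px', np.float64(0.3))
tin side [[0.60066819 0.02693666 0.072     ]] tray cartons [[ 0.60636903 -0.33841536  0.125     ]
 [ 0.53174123 -0.3376055   0.125     ]
 [ 0.4590938  -0.33276148  0.125     ]]
```

```bash
python3 -m creep '[[[0.0088,-0.0343,0],[0,0,0],1],[[0.0088,-0.0343,0],[0,0,0],1],[[0.0088,-0.0343,0],[0,0,0],1],[[0.0088,-0.0343,0],[0,0,0],1],[[0.0088,-0.0343,0],[0,0,0],1],[[0.0088,-0.0343,0],[0,0,0],1],[[0.0088,-0.0343,0],[0,0,0],1],[[0.0088,-0.0343,0],[0,0,0],1]]' >/dev/null
python3 -m creep '[[[0.0088,-0.0343,0],[0,0,0],1],[[0.0088,-0.0343,0],[0,0,0],1],[[0.0088,-0.0343,0],[0,0,0],1],[[0,0,0],[0,0,0],1],[[0,0,0],[0,0,0],1],[[0,0,0],[0,0,0],1]]'
python3 go.py -6.6 .599 .0233 .1 .599 .0233 .032
```

```text
clock: 20.6
ee_pos: [0.5967, 0.024, 0.215]
tool_rot: [180.0, 0.1, -6.7]
force: [-0.1, -0.5, 0.9]
finger_gap: 0.997
finger_force: 0.0
t 20.6 pos [0.5967 0.024  0.215 ] rpy [ 1.7997e+02  1.4000e-01 -6.7200e+00] F [-0.1 -0.5  0.9] gap 0.997 ff 0.0 q6 96.1
turn [ 0.0005  0.0025 -0.0021]
to [0.599  0.0233 0.1   ] shift [0.0023 0.0004 0.115 ]
to [0.599  0.0233 0.032 ] shift [ 0.    -0.     0.068]
```

```bash
python3 -m creep '[[[0.0015,0.0004,0.03],[0,0,0],1],[[0,0,0.035],[0,0,0],1],[[0,0,0.035],[0,0,0],1],[[0,0,0.035],[0,0,0],1],[[0,0,0.03],[0,0,0],1],[[0,0,0.018],[0,0,0],1],[[0,0,0],[0,0,0],1],[[0,0,0],[0,0,0],1]]'
python3 -m creep '[[[0,0,0],[0,0,0],0.6],[[0,0,0],[0,0,0],0.5],[[0,0,0],[0,0,0],0.5],[[0,0,0],[0,0,0],0.5],[[0,0,0],[0,0,0],0.5],[[0,0,0],[0,0,0],0.5],[[0,0,0],[0,0,0],0.5]]'
python3 go.py -6.6 .599 .0233 .13 .4533 .343 .13
```

```text
clock: 21.27
ee_pos: [0.5979, 0.0223, 0.0326]
tool_rot: [180.0, 0.2, -6.9]
force: [0.9, -0.0, 0.0]
finger_gap: 0.999
finger_force: 0.0
clock: 21.85
ee_pos: [0.6001, 0.0231, 0.0352]
tool_rot: [-180.0, -0.2, -6.8]
force: [-0.9, -2.7, 5.8]
finger_gap: 0.686
finger_force: 42.7
t 21.85 pos [0.6001 0.0231 0.0352] rpy [-1.80e+02 -1.60e-01 -6.77e+00] F [-0.9 -2.7  5.8] gap 0.686 ff 42.7 q6 96.1
turn [-0.0001 -0.0027 -0.0029]
to [0.599  0.0233 0.13  ] shift [-0.0011 -0.     -0.0948]
to [0.4533 0.343  0.13  ] shift [-0.1815 -0.3008 -0.    ]
```

```bash
python3 -m creep '[[[0,0,-0.02],[0,0,0],0.5],[[0,0,-0.03],[0,0,0],0.5],[[0,0,-0.03],[0,0,0],0.5],[[-0.005,-0.01,-0.018],[0,0,0],0.5],[[-0.015,-0.025,0],[0,0,0],0.5],[[-0.018,-0.03,0],[0,0,0],0.5],[[-0.018,-0.03,0],[0,0,0],0.5],[[-0.018,-0.03,0],[0,0,0],0.5]]'
python3 -m creep '[[[-0.018,-0.03,0],[0,0,0],0.5],[[-0.018,-0.03,0],[0,0,0],0.5],[[-0.018,-0.03,0],[0,0,0],0.5],[[-0.018,-0.03,0],[0,0,0],0.5],[[-0.018,-0.03,0],[0,0,0],0.5],[[-0.015,-0.022,0],[0,0,0],0.5],[[0,0,0],[0,0,0],0.5],[[0,0,0],[0,0,0],0.5]]'
python3 go.py -6.6 .454 .343 .06 .454 .343 .0302
```

```text
clock: 22.52
ee_pos: [0.5399, 0.1573, 0.1328]
tool_rot: [-180.0, -0.1, -6.8]
force: [0.9, 0.1, -1.8]
finger_gap: 0.687
finger_force: 44.7
clock: 23.18
ee_pos: [0.4558, 0.3409, 0.1325]
tool_rot: [-179.9, -0.1, -6.6]
force: [1.1, -0.3, -2.6]
finger_gap: 0.683
finger_force: 44.7
t 23.18 pos [0.4558 0.3409 0.1325] rpy [-1.7994e+02 -7.0000e-02 -6.6100e+00] F [ 1.1 -0.3 -2.6] gap 0.683 ff 44.7 q6 130.4
turn [-0.001  -0.0012 -0.0002]
to [0.454 0.343 0.06 ] shift [-0.002  -0.0019  0.0725]
to [0.454  0.343  0.0302] shift [ 0.     -0.      0.0298]
```

```bash
python3 -m creep '[[[-0.002,-0.002,0.03],[0,0,0],0.5],[[0,0,0.035],[0,0,0],0.5],[[0,0,0.02],[0,0,0],0.5],[[0,0,0.01],[0,0,0],0.5],[[0,0,0.004],[0,0,0],0.5],[[0,0,0],[0,0,0],0.5],[[0,0,0],[0,0,0],0.5]]'
python3 go.py -6.6 .454 .343 .0302
```

```text
clock: 23.77
ee_pos: [0.4555, 0.3418, 0.0335]
tool_rot: [-179.9, -0.1, -6.8]
force: [0.2, 0.5, -2.6]
finger_gap: 0.689
finger_force: 44.6
t 23.77 pos [0.4555 0.3418 0.0335] rpy [-1.7995e+02 -6.0000e-02 -6.8000e+00] F [ 0.2  0.5 -2.6] gap 0.689 ff 44.6 q6 130.6
turn [-0.0009 -0.0011 -0.0035]
to [0.454  0.343  0.0302] shift [-0.0016 -0.0011  0.0033]
```

```bash
python3 -m creep '[[[-0.0014,-0.001,0.0015],[0,0,0],0.5],[[0,0,0.001],[0,0,0],0.5],[[0,0,0],[0,0,0],0.5],[[0,0,0],[0,0,0],0.5]]'
python3 -m creep '[[[0,0,0.0007],[0,0,0],0.5],[[0,0,0],[0,0,0],0.5],[[0,0,0],[0,0,0],0.5]]'
python3 -m creep '[[[0,0,0.0005],[0,0,0],0.5],[[0,0,0],[0,0,0],0.5],[[0,0,0],[0,0,0],0.5]]'
```

```text
clock: 24.1
ee_pos: [0.4535, 0.343, 0.0304]
tool_rot: [-180.0, -0.0, -6.8]
force: [0.4, 0.2, -2.1]
finger_gap: 0.684
finger_force: 44.6
clock: 24.35
ee_pos: [0.4535, 0.343, 0.0302]
tool_rot: [-180.0, -0.0, -6.8]
force: [-4.6, -1.7, 16.4]
finger_gap: 0.682
finger_force: 46.6
clock: 24.6
ee_pos: [0.4535, 0.343, 0.0302]
tool_rot: [-180.0, -0.0, -6.8]
force: [-5.8, -3.6, 26.4]
finger_gap: 0.683
finger_force: 47.9
```

```bash
python3 -m creep '[[[0,0,-0.001],[0,0,0],0.5],[[0,0,0],[0,0,0],1],[[0,0,0],[0,0,0],1],[[0,0,0],[0,0,0],1],[[0,0,0],[0,0,0],1],[[0,0,0],[0,0,0],1]]'
python3 -m creep '[[[0,0,-0.03],[0,0,0],1],[[0,0,-0.04],[0,0,0],1],[[0,0,-0.04],[0,0,0],1],[[0,0,-0.04],[0,0,0],1],[[0,0,-0.038],[0,0,0],1],[[0,0.034,0],[0,0,0],1],[[0,0.037,0],[0,0,0],1],[[0,0.037,0],[0,0,0],1]]'
python3 -m creep '[[[0,0.037,0],[0,0,0],1],[[0,0.037,0],[0,0,0],1],[[0,0.037,0],[0,0,0],1],[[0,0.037,0],[0,0,0],1],[[0,0.037,0],[0,0,0],1],[[0,0.037,0],[0,0,0],1],[[0,0,0],[0,0,0],1]]'
python3 go.py -6.6 .4574 -.3396 .22
python3 -c "
from h import *
e=snap('top','t4')['pixels']; b=snap('side','s4')['pixels']
f=lambda p,y,x,h,w,k: cv2.resize(p[y:y+h,x:x+w,::-1],None,fx=k,fy=k,interpolation=cv2.INTER_CUBIC)
cv2.imwrite('pics/t4c.png',np.hstack([f(e,165,80,160,120,3.3),f(b,335,200,132,99,4)]))"
```

```text
clock: 25.1
ee_pos: [0.4533, 0.3428, 0.0296]
tool_rot: [180.0, 0.0, -6.8]
force: [-0.1, 0.2, -0.2]
finger_gap: 0.999
finger_force: 0.0
clock: 25.77
ee_pos: [0.4403, 0.2349, 0.2183]
tool_rot: [-180.0, -0.1, -6.7]
force: [-0.6, -0.9, 0.2]
finger_gap: 1.0
finger_force: 0.0
clock: 26.35
ee_pos: [0.4134, 0.0103, 0.2177]
tool_rot: [179.9, 0.0, -7.0]
force: [0.7, 1.6, -0.4]
finger_gap: 1.001
finger_force: 0.0
t 26.35 pos [0.4134 0.0103 0.2177] rpy [ 1.7993e+02  1.0000e-02 -6.9900e+00] F [ 0.7  1.6 -0.4] gap 1.001 ff 0.0 q6 94.3
turn [ 0.0012  0.0002 -0.0067]
to [ 0.4574 -0.3396  0.22  ] shift [ 0.0839  0.3425 -0.0023]
```

View pics/t4c.png

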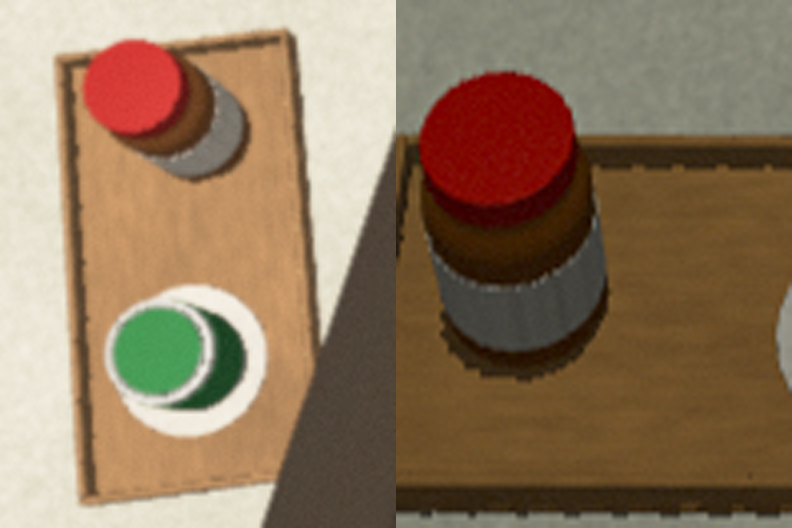

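Top crop: the tin stands on the pad (lid (160,352), pad right rim 267, bottom 437) and the jar is unmoved. I'll quantify the centring.

```bash
python3 -c "
from h import *
c=load('top0'); w=c['pixels'][235:315,105:172].astype(int); m=((w.min(2)>130)).astype(np.uint8)
k,l,s,ce=cv2.connectedComponentsWithStats(m); i=1+s[1:,4].argmax(); cn=max(cv2.findContours((l==i).astype(np.uint8),0,1)[0],key=cv2.contourArea)
E=cv2.fitEllipse(cn); print(E,'pad',ray(c,[np.array(E[0])+[105,235]],.007))
c=load('t4');w=c['pixels'][235:315,105:172].astype(int); m=((w[...,1]>w[...,0]+40)&(w[...,1]>120)).astype(np.uint8)
cn=max(cv2.findContours(m,0,1)[0],key=cv2.contourArea);E=cv2.fitEllipse(cn); print(E,'tin',ray(c,[np.array(E[0])+[105,235]],.067))
d=load('s4');w=d['pixels'][360:470,280:375].astype(int); cv2.imwrite('pics/pc.png',cv2.resize(w[...,::-1].astype(np.uint8),None,fx=4,fy=4,interpolation=2))"
```

```text
((32.21624755859375, 38.924198150634766), (42.989990234375, 45.91526412963867), 46.84355545043945) pad [[0.4529591  0.34456581 0.007     ]]
((22.302509307861328, 35.94702911376953), (23.901811599731445, 25.971580505371094), 52.865928649902344) tin [[0.45283203 0.34151185 0.067     ]]
```

View pics/pc.png

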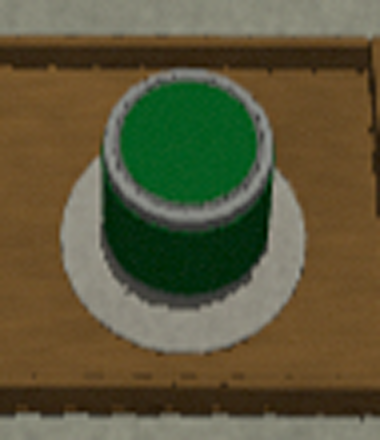

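The tin is within about 3 mm of the pad centre, which is fine. Now the cartons go back, red first.

```bash
python3 -m creep '[[[0.0084,0.0343,0],[0,0,0],1],[[0.0084,0.0343,0],[0,0,0],1],[[0.0084,0.0343,0],[0,0,0],1],[[0.0084,0.0343,0],[0,0,0],1],[[0.0084,0.0343,0],[0,0,0],1],[[0.0084,0.0343,0],[0,0,0],1],[[0.0084,0.0343,0],[0,0,0],1],[[0.0084,0.0343,0],[0,0,0],1]]'>/dev/null
python3 -m creep '[[[0.0084,0.0343,0],[0,0,0],1],[[0.0084,0.0343,0],[0,0,0],1],[[0,0,0],[0,0,0],1],[[0,0,0],[0,0,0],1],[[0,0,0],[0,0,0],1]]'>/dev/null
python3 go.py -6.75 .4574 -.3396 .0826
```

```text
t 27.53 pos [ 0.4577 -0.3341  0.2172] rpy [-1.7995e+02  5.0000e-02 -6.7300e+00] F [-0.4  0.5  0.1] gap 0.995 ff 0.0 q6 57.5
turn [-0.0009  0.0009  0.0003]
to [ 0.4574 -0.3396  0.0826] shift [0.0004 0.0055 0.1346]
```

```bash
python3 -m creep '[[[0.0002,0.0052,0.03],[0,0,0],1],[[0,0,0.035],[0,0,0],1],[[0,0,0.035],[0,0,0],1],[[0,0,0.034],[0,0,0],1],[[0,0,0],[0,0,0],1],[[0,0,0],[0,0,0],1],[[0,0,0],[0,0,0],1]]'
python3 go.py -6.75 .4574 -.3396 .0826
python3 -m creep '[[[0,0,0],[0,0,0],0.6],[[0,0,0],[0,0,0],0.5],[[0,0,0],[0,0,0],0.5],[[0,0,0],[0,0,0],0.5],[[0,0,0],[0,0,0],0.5],[[0,0,0],[0,0,0],0.5],[[0,0,0],[0,0,0],0.5]]' 40
python3 go.py -6.75 .4574 -.3396 .235 .6075 .0917 .235
```

```text
clock: 28.12
ee_pos: [0.4579, -0.3402, 0.0853]
tool_rot: [180.0, -0.1, -6.7]
force: [0.2, -0.2, 1.0]
finger_gap: 0.999
finger_force: 0.0
t 28.12 pos [ 0.4579 -0.3402  0.0853] rpy [ 1.7997e+02 -6.0000e-02 -6.7100e+00] F [ 0.2 -0.2  1. ] gap 0.999 ff 0.0 q6 57.0
turn [ 0.0006 -0.001   0.0007]
to [ 0.4574 -0.3396  0.0826] shift [-0.0006 -0.0006  0.0027]
clock: 28.7
ee_pos: [0.458, -0.3409, 0.0857]
tool_rot: [179.9, -0.1, -6.8]
force: [1.0, 5.4, 14.0]
finger_gap: 0.705
finger_force: 39.7
t 28.7 pos [ 0.458  -0.3409  0.0857] rpy [ 1.7994e+02 -1.5000e-01 -6.7900e+00] F [ 1.   5.4 14. ] gap 0.705 ff 39.7 q6 57.0
turn [ 0.0011 -0.0026 -0.0007]
to [ 0.4574 -0.3396  0.235 ] shift [-0.0007 -0.0012 -0.1493]
to [0.6075 0.0917 0.235 ] shift [ 0.0984 -0.446  -0.    ]
```

```bash
python3 -m creep '[[[0,0,-0.02],[0,0,0],0.5],[[0,0,-0.03],[0,0,0],0.5],[[0,0,-0.035],[0,0,0],0.5],[[0,0,-0.035],[0,0,0],0.5],[[0.002,-0.01,-0.03],[0,0,0],0.5],[[0.007,-0.023,0],[0,0,0],0.5],[[0.008,-0.035,0],[0,0,0],0.5],[[0.008,-0.035,0],[0,0,0],0.5]]'
python3 -m creep '[[[0.008,-0.035,0],[0,0,0],0.5],[[0.008,-0.035,0],[0,0,0],0.5],[[0.008,-0.035,0],[0,0,0],0.5],[[0.008,-0.035,0],[0,0,0],0.5],[[0.008,-0.035,0],[0,0,0],0.5],[[0.008,-0.035,0],[0,0,0],0.5],[[0.008,-0.035,0],[0,0,0],0.5],[[0.008,-0.035,0],[0,0,0],0.5]]'
python3 -m creep '[[[0.008,-0.035,0],[0,0,0],0.5],[[0.0006,-0.02,0],[0,0,0],0.5],[[0,-0.005,0],[0,0,0],0.5],[[0,0,0],[0,0,0],0.5],[[0,0,0],[0,0,0],0.5],[[0,0,0],[0,0,0],0.5]]'
python3 go.py -6.65 .608 .0917 .2 .608 .0917 .0947
```

```text
clock: 29.37
ee_pos: [0.4943, -0.2409, 0.2355]
tool_rot: [179.9, -0.2, -6.9]
force: [0.9, 0.7, -3.6]
finger_gap: 0.702
finger_force: 46.9
clock: 30.03
ee_pos: [0.5908, 0.0311, 0.2348]
tool_rot: [-180.0, -0.1, -6.8]
force: [0.9, 0.1, -2.3]
finger_gap: 0.701
finger_force: 46.9
clock: 30.53
ee_pos: [0.6059, 0.0867, 0.2341]
tool_rot: [180.0, -0.0, -6.8]
force: [0.3, -0.2, -3.7]
finger_gap: 0.698
finger_force: 46.9
t 30.53 pos [0.6059 0.0867 0.2341] rpy [ 1.7999e+02 -2.0000e-02 -6.8200e+00] F [ 0.3 -0.2 -3.7] gap 0.698 ff 46.9 q6 102.1
turn [ 0.0002 -0.0003 -0.0029]
to [0.608  0.0917 0.2   ] shift [ 0.0015 -0.0052  0.0341]
to [0.608  0.0917 0.0947] shift [ 0.     -0.      0.1053]
```

```bash
python3 -m creep '[[[0.0012,-0.005,0.025],[0,0,-0.002],0.5],[[0,0,0.035],[0,0,0],0.5],[[0,0,0.035],[0,0,0],0.5],[[0,0,0.025],[0,0,0],0.5],[[0,0,0.012],[0,0,0],0.5],[[0,0,0.004],[0,0,0],0.5],[[0,0,0],[0,0,0],0.5],[[0,0,0],[0,0,0],0.5]]'
python3 go.py -6.65 .608 .0917 .0947
```

```text
clock: 31.2
ee_pos: [0.6089, 0.0923, 0.0991]
tool_rot: [-180.0, -0.1, -6.7]
force: [-0.4, 0.9, -2.7]
finger_gap: 0.702
finger_force: 46.9
t 31.2 pos [0.6089 0.0923 0.0991] rpy [-1.7998e+02 -1.0000e-01 -6.6900e+00] F [-0.4  0.9 -2.7] gap 0.702 ff 46.9 q6 102.5
turn [-0.0004 -0.0017 -0.0007]
to [0.608  0.0917 0.0947] shift [-0.0008  0.0007  0.0044]
```

```bash
python3 -m creep '[[[-0.0006,0.0006,0.002],[0,0,0],0.5],[[0,0,0.0015],[0,0,0],0.5],[[0,0,0],[0,0,0],0.5],[[0,0,0],[0,0,0],0.5]]'
python3 -m creep '[[[0,0,0.0008],[0,0,0],0.5],[[0,0,0],[0,0,0],0.5],[[0,0,0],[0,0,0],0.5]]'
python3 -m creep '[[[0,0,0.0004],[0,0,0],0.5],[[0,0,0],[0,0,0],0.5],[[0,0,0],[0,0,0],0.5]]'
```

```text
clock: 31.53
ee_pos: [0.6077, 0.0921, 0.0949]
tool_rot: [-180.0, -0.1, -6.7]
force: [0.3, -0.1, 1.3]
finger_gap: 0.705
finger_force: 46.7
clock: 31.78
ee_pos: [0.608, 0.0924, 0.0944]
tool_rot: [-180.0, -0.1, -6.7]
force: [0.1, 1.8, 7.4]
finger_gap: 0.702
finger_force: 41.1
clock: 32.03
ee_pos: [0.6082, 0.0925, 0.0942]
tool_rot: [-180.0, -0.1, -6.7]
force: [-0.9, 2.2, 9.7]
finger_gap: 0.699
finger_force: 41.2
```

```bash
python3 -m creep '[[[0,0,0],[0,0,0],1],[[0,0,0],[0,0,0],1],[[0,0,0],[0,0,0],1],[[0,0,0],[0,0,0],1],[[0,0,0],[0,0,0],1],[[0,0,-0.03],[0,0,0],1],[[0,0,-0.04],[0,0,0],1],[[0,0,-0.04],[0,0,0],1]]'
python3 -m creep '[[[0,0,-0.015],[0,0,0],1],[[-0.002,0.034,0],[0,0,0],1],[[-0.002,0.034,0],[0,0,0],1],[[-0.002,0.034,0],[0,0,0],1],[[-0.002,0.034,0],[0,0,0],1],[[-0.002,0.034,0],[0,0,0],1],[[-0.002,0.034,0],[0,0,0],1],[[-0.002,0.034,0],[0,0,0],1]]' >/dev/null
python3 -m creep '[[[-0.002,0.034,0],[0,0,0],1],[[-0.002,0.034,0],[0,0,0],1],[[-0.002,0.034,0],[0,0,0],1],[[-0.002,0.034,0],[0,0,0],1],[[-0.002,0.034,0],[0,0,0],1],[[-0.002,0.034,0],[0,0,0],1],[[0,0,0],[0,0,0],1],[[0,0,0],[0,0,0],1]]' >/dev/null
python3 go.py -6.75 .5317 -.3441 .085
```

```text
clock: 32.7
ee_pos: [0.6062, 0.092, 0.2034]
tool_rot: [180.0, 0.2, -6.7]
force: [1.5, 0.5, 0.1]
finger_gap: 0.997
finger_force: 0.0
t 34.03 pos [ 0.5295 -0.3456  0.2177] rpy [-1.80e+02  1.00e-02 -6.82e+00] F [ 0.3  1.  -0.9] gap 1.0 ff 0.0 q6 60.9
turn [-0.0001  0.0002 -0.0012]
to [ 0.5317 -0.3441  0.085 ] shift [ 0.002  -0.0018  0.1327]
```

```bash
python3 -m creep '[[[0.0015,-0.0015,0.03],[0,0,0],1],[[0,0,0.035],[0,0,0],1],[[0,0,0.035],[0,0,0],1],[[0,0,0.033],[0,0,0],1],[[0,0,0],[0,0,0],1],[[0,0,0],[0,0,0],1],[[0,0,0],[0,0,0],1]]'
python3 -m creep '[[[0,0,0],[0,0,0],0.6],[[0,0,0],[0,0,0],0.5],[[0,0,0],[0,0,0],0.5],[[0,0,0],[0,0,0],0.5],[[0,0,0],[0,0,0],0.5],[[0,0,0],[0,0,0],0.5],[[0,0,0],[0,0,0],0.5]]' 40
python3 go.py -6.75 .5317 -.3441 .235 .5377 .0313 .235
```

```text
clock: 34.62
ee_pos: [0.5327, -0.3425, 0.0866]
tool_rot: [180.0, -0.1, -6.6]
force: [1.1, 0.5, 0.6]
finger_gap: 0.997
finger_force: 0.0
clock: 35.2
ee_pos: [0.5329, -0.3429, 0.0872]
tool_rot: [179.9, -0.2, -6.7]
force: [-0.8, 4.0, 11.8]
finger_gap: 0.7
finger_force: 40.5
t 35.2 pos [ 0.5329 -0.3429  0.0872] rpy [ 1.7994e+02 -1.6000e-01 -6.6700e+00] F [-0.8  4.  11.8] gap 0.7 ff 40.5 q6 61.1
turn [ 0.0011 -0.0027  0.0014]
to [ 0.5317 -0.3441  0.235 ] shift [-0.0011  0.0013 -0.1478]
to [0.5377 0.0313 0.235 ] shift [-0.0382 -0.3735 -0.    ]
```

```bash
python3 -m creep '[[[0,0,-0.02],[0,0,0],0.5],[[0,0,-0.03],[0,0,0],0.5],[[0,0,-0.035],[0,0,0],0.5],[[0,0,-0.035],[0,0,0],0.5],[[0,-0.01,-0.03],[0,0,0],0.5],[[-0.0034,-0.023,0],[0,0,0],0.5],[[-0.0034,-0.035,0],[0,0,0],0.5],[[-0.0034,-0.035,0],[0,0,0],0.5]]'
python3 -m creep '[[[-0.0034,-0.035,0],[0,0,0],0.5],[[-0.0034,-0.035,0],[0,0,0],0.5],[[-0.0034,-0.035,0],[0,0,0],0.5],[[-0.0034,-0.035,0],[0,0,0],0.5],[[-0.0034,-0.035,0],[0,0,0],0.5],[[-0.0034,-0.035,0],[0,0,0],0.5],[[-0.0034,-0.035,0],[0,0,0],0.5],[[-0.003,-0.022,0],[0,0,0],0.5]]'
python3 -m creep '[[[0,-0.003,0],[0,0,0],0.5],[[0,0,0],[0,0,0],0.5],[[0,0,0],[0,0,0],0.5],[[0,0,0],[0,0,0],0.5]]'
python3 go.py -6.65 .5389 .0315 .2 .5389 .0315 .0962
```

```text
clock: 35.87
ee_pos: [0.5336, -0.2387, 0.2366]
tool_rot: [180.0, -0.1, -6.8]
force: [1.0, 0.9, -3.4]
finger_gap: 0.701
finger_force: 45.9
clock: 36.53
ee_pos: [0.5378, 0.0321, 0.2361]
tool_rot: [-180.0, -0.1, -6.6]
force: [0.5, -0.2, -3.3]
finger_gap: 0.693
finger_force: 46.0
clock: 36.87
ee_pos: [0.5384, 0.0314, 0.2354]
tool_rot: [180.0, -0.0, -6.7]
force: [0.7, -0.1, -3.0]
finger_gap: 0.697
finger_force: 46.0
t 36.87 pos [0.5384 0.0314 0.2354] rpy [ 1.7999e+02 -3.0000e-02 -6.6900e+00] F [ 0.7 -0.1 -3. ] gap 0.697 ff 46.0 q6 96.8
turn [ 0.0002 -0.0006 -0.0007]
to [0.5389 0.0315 0.2   ] shift [ 0.0005 -0.0002  0.0354]
to [0.5389 0.0315 0.0962] shift [ 0.     -0.      0.1038]
```

```bash
python3 -m creep '[[[0,0,0.025],[0,0,0],0.5],[[0,0,0.035],[0,0,0],0.5],[[0,0,0.035],[0,0,0],0.5],[[0,0,0.025],[0,0,0],0.5],[[0,0,0.012],[0,0,0],0.5],[[0,0,0.004],[0,0,0],0.5],[[0,0,0],[0,0,0],0.5],[[0,0,0],[0,0,0],0.5]]'
python3 go.py -6.65 .5389 .0315 .0962
```

```text
clock: 37.53
ee_pos: [0.5389, 0.0316, 0.0997]
tool_rot: [-180.0, -0.0, -6.7]
force: [-0.8, -0.0, -2.8]
finger_gap: 0.696
finger_force: 45.9
t 37.53 pos [0.5389 0.0316 0.0997] rpy [-1.80e+02 -4.00e-02 -6.71e+00] F [-0.8 -0.  -2.8] gap 0.696 ff 45.9 q6 96.8
turn [-0.0001 -0.0008 -0.001 ]
to [0.5389 0.0315 0.0962] shift [0.     0.0001 0.0035]
```

```bash
python3 -m creep '[[[0,0,0.0015],[0,0,0],0.5],[[0,0,0.001],[0,0,0],0.5],[[0,0,0],[0,0,0],0.5],[[0,0,0],[0,0,0],0.5]]'
python3 -m creep '[[[0,0,0.0008],[0,0,0],0.5],[[0,0,0],[0,0,0],0.5],[[0,0,0],[0,0,0],0.5]]'
python3 -m creep '[[[0,0,0.0004],[0,0,0],0.5],[[0,0,0],[0,0,0],0.5],[[0,0,0],[0,0,0],0.5]]'
```

```text
clock: 37.87
ee_pos: [0.5386, 0.0322, 0.097]
tool_rot: [-180.0, -0.0, -6.7]
force: [-0.1, 0.3, -2.6]
finger_gap: 0.699
finger_force: 45.9
clock: 38.12
ee_pos: [0.5387, 0.0323, 0.0963]
tool_rot: [-180.0, -0.1, -6.6]
force: [-0.2, -0.4, 5.7]
finger_gap: 0.698
finger_force: 46.6
clock: 38.37
ee_pos: [0.5389, 0.0323, 0.0962]
tool_rot: [-180.0, -0.1, -6.7]
force: [-1.8, 0.6, 13.2]
finger_gap: 0.698
finger_force: 47.3
```

```bash
python3 -m creep '[[[0,0,0],[0,0,0],1],[[0,0,0],[0,0,0],1],[[0,0,0],[0,0,0],1],[[0,0,0],[0,0,0],1],[[0,0,0],[0,0,0],1],[[0,0,-0.03],[0,0,0],1],[[0,0,-0.04],[0,0,0],1],[[0,0,-0.04],[0,0,0],1]]'
python3 -m creep '[[[0,0,-0.012],[0,0,0],1],[[0.0101,0.0337,0],[0,0,0],1],[[0.0101,0.0337,0],[0,0,0],1],[[0.0101,0.0337,0],[0,0,0],1],[[0.0101,0.0337,0],[0,0,0],1],[[0.0101,0.0337,0],[0,0,0],1],[[0.0101,0.0337,0],[0,0,0],1],[[0.0101,0.0337,0],[0,0,0],1]]' >/dev/null
python3 -m creep '[[[0.0101,0.0337,0],[0,0,0],1],[[0.0101,0.0337,0],[0,0,0],1],[[0.0101,0.0337,0],[0,0,0],1],[[0.0101,0.0337,0],[0,0,0],1],[[0,0,0],[0,0,0],1],[[0,0,0],[0,0,0],1],[[0,0,0],[0,0,0],1]]' >/dev/null
python3 go.py -6.8 .6063 -.3488 .085
```

```text
clock: 39.03
ee_pos: [0.5373, 0.0322, 0.2058]
tool_rot: [180.0, 0.2, -6.7]
force: [0.9, 0.6, 0.4]
finger_gap: 0.999
finger_force: 0.0
t 40.28 pos [ 0.6053 -0.3486  0.2168] rpy [-1.7996e+02  5.0000e-02 -6.6900e+00] F [-0.1 -0.1  0.1] gap 0.996 ff 0.0 q6 64.3
turn [-0.0007  0.0009  0.0019]
to [ 0.6063 -0.3488  0.085 ] shift [1.000e-03 1.000e-04 1.318e-01]
```

```bash
python3 -m creep '[[[0,0,0.03],[0,0,0],1],[[0,0,0.035],[0,0,0],1],[[0,0,0.035],[0,0,0],1],[[0,0,0.032],[0,0,0],1],[[0,0,0],[0,0,0],1],[[0,0,0],[0,0,0],1],[[0,0,0],[0,0,0],1]]'
python3 -m creep '[[[0,0,0],[0,0,0],0.6],[[0,0,0],[0,0,0],0.5],[[0,0,0],[0,0,0],0.5],[[0,0,0],[0,0,0],0.5],[[0,0,0],[0,0,0],0.5],[[0,0,0],[0,0,0],0.5],[[0,0,0],[0,0,0],0.5]]' 40
python3 go.py -6.8 .6063 -.3488 .235 .591 -.0463 .235
```

```text
clock: 40.87
ee_pos: [0.6067, -0.3487, 0.0873]
tool_rot: [180.0, -0.1, -6.6]
force: [-0.7, 0.3, 0.4]
finger_gap: 1.004
finger_force: 0.0
clock: 41.45
ee_pos: [0.6069, -0.3491, 0.0877]
tool_rot: [179.9, -0.2, -6.7]
force: [-0.1, 5.4, 11.4]
finger_gap: 0.697
finger_force: 40.7
t 41.45 pos [ 0.6069 -0.3491  0.0877] rpy [ 1.7995e+02 -1.7000e-01 -6.6600e+00] F [-0.1  5.4 11.4] gap 0.697 ff 40.7 q6 64.2
turn [ 0.0009 -0.0029  0.0024]
to [ 0.6063 -0.3488  0.235 ] shift [-0.0006 -0.0003 -0.1473]
to [ 0.591  -0.0463  0.235 ] shift [-0.051  -0.2986 -0.    ]
```

```bash
python3 -m creep '[[[0,0,-0.02],[0,0,0],0.5],[[0,0,-0.03],[0,0,0],0.5],[[0,0,-0.035],[0,0,0],0.5],[[0,0,-0.035],[0,0,0],0.5],[[0,-0.01,-0.03],[0,0,0],0.5],[[-0.0057,-0.023,0],[0,0,0],0.5],[[-0.0057,-0.035,0],[0,0,0],0.5],[[-0.0057,-0.035,0],[0,0,0],0.5]]'
python3 -m creep '[[[-0.0057,-0.035,0],[0,0,0],0.5],[[-0.0057,-0.035,0],[0,0,0],0.5],[[-0.0057,-0.035,0],[0,0,0],0.5],[[-0.0057,-0.035,0],[0,0,0],0.5],[[-0.0057,-0.035,0],[0,0,0],0.5],[[-0.0057,-0.02,0],[0,0,0],0.5],[[0,0,0],[0,0,0],0.5],[[0,0,0],[0,0,0],0.5]]'
python3 -m creep '[[[0,0,0],[0,0,0],0.5],[[0,0,0],[0,0,0],0.5]]'
python3 go.py -6.8 .5914 -.0464 .2 .5914 -.0464 .0967
```

```text
clock: 42.12
ee_pos: [0.6005, -0.2443, 0.2369]
tool_rot: [180.0, -0.1, -6.8]
force: [0.6, 0.8, -4.2]
finger_gap: 0.698
finger_force: 46.7
clock: 42.78
ee_pos: [0.5892, -0.0458, 0.2362]
tool_rot: [180.0, -0.1, -6.5]
force: [0.6, -1.4, -3.0]
finger_gap: 0.698
finger_force: 46.7
clock: 42.95
ee_pos: [0.5895, -0.0478, 0.2357]
tool_rot: [180.0, -0.0, -6.7]
force: [-0.5, -0.7, -3.7]
finger_gap: 0.698
finger_force: 46.7
t 42.95 pos [ 0.5895 -0.0478  0.2357] rpy [ 1.7999e+02 -4.0000e-02 -6.7000e+00] F [-0.5 -0.7 -3.7] gap 0.698 ff 46.7 q6 89.1
turn [ 0.0002 -0.0007  0.0017]
to [ 0.5914 -0.0464  0.2   ] shift [ 0.0017 -0.0017  0.0357]
to [ 0.5914 -0.0464  0.0967] shift [ 0.     -0.      0.1033]
```

```bash
python3 -m creep '[[[0.0012,-0.0014,0.025],[0,0,0.001],0.5],[[0,0,0.035],[0,0,0],0.5],[[0,0,0.035],[0,0,0],0.5],[[0,0,0.025],[0,0,0],0.5],[[0,0,0.012],[0,0,0],0.5],[[0,0,0.004],[0,0,0],0.5],[[0,0,0],[0,0,0],0.5],[[0,0,0],[0,0,0],0.5]]'
python3 go.py -6.8 .5914 -.0464 .0967
```

```text
clock: 43.62
ee_pos: [0.5917, -0.0462, 0.1006]
tool_rot: [180.0, -0.1, -6.7]
force: [0.9, -0.5, -2.5]
finger_gap: 0.699
finger_force: 46.7
t 43.62 pos [ 0.5917 -0.0462  0.1006] rpy [ 1.80e+02 -1.00e-01 -6.75e+00] F [ 0.9 -0.5 -2.5] gap 0.699 ff 46.7 q6 89.4
turn [ 0.     -0.0018  0.001 ]
to [ 0.5914 -0.0464  0.0967] shift [-0.0002  0.0002  0.0039]
```

```bash
python3 -m creep '[[[0,0,0.0018],[0,0,0],0.5],[[0,0,0.001],[0,0,0],0.5],[[0,0,0],[0,0,0],0.5],[[0,0,0],[0,0,0],0.5]]'
python3 -m creep '[[[0,0,0.0008],[0,0,0],0.5],[[0,0,0],[0,0,0],0.5],[[0,0,0],[0,0,0],0.5]]'
python3 -m creep '[[[0,0,0.0004],[0,0,0],0.5],[[0,0,0],[0,0,0],0.5],[[0,0,0],[0,0,0],0.5]]'
```

```text
clock: 43.95
ee_pos: [0.591, -0.0457, 0.0971]
tool_rot: [180.0, -0.1, -6.7]
force: [0.1, -0.5, -4.3]
finger_gap: 0.703
finger_force: 46.7
clock: 44.2
ee_pos: [0.5912, -0.0455, 0.0966]
tool_rot: [-180.0, -0.1, -6.7]
force: [-1.3, 2.6, 7.1]
finger_gap: 0.697
finger_force: 45.2
clock: 44.45
ee_pos: [0.5914, -0.0455, 0.0965]
tool_rot: [-180.0, -0.1, -6.7]
force: [-1.5, 2.6, 12.5]
finger_gap: 0.698
finger_force: 45.4
```

Release, retreat towards the -y side, and look.

```bash
python3 -m creep '[[[0,0,0],[0,0,0],1],[[0,0,0],[0,0,0],1],[[0,0,0],[0,0,0],1],[[0,0,0],[0,0,0],1],[[0,0,0],[0,0,0],1],[[0,0,-0.03],[0,0,0],1],[[0,0,-0.04],[0,0,0],1],[[0,0,-0.04],[0,0,0],1]]'
python3 -m creep '[[[0,0,-0.015],[0,0,0],1],[[-0.01,0.036,0],[0,0,0],1],[[-0.01,0.036,0],[0,0,0],1],[[-0.01,0.036,0],[0,0,0],1],[[-0.01,0.036,0],[0,0,0],1],[[-0.01,0.036,0],[0,0,0],1],[[-0.01,0.036,0],[0,0,0],1],[[-0.01,0.036,0],[0,0,0],1]]' >/dev/null
python3 -m creep '[[[-0.01,0.036,0],[0,0,0],1],[[-0.01,0.036,0],[0,0,0],1],[[-0.01,0.036,0],[0,0,0],1],[[-0.01,0.036,0],[0,0,0],1],[[0,0,0],[0,0,0],1]]'
python3 -c "
from h import *
e=snap('top','t5')['pixels']; b=snap('side','s5')['pixels']; z=load('top0')['pixels']
f=lambda p,y,x,h,w,k: cv2.resize(p[y:y+h,x:x+w,::-1],None,fx=k,fy=k,interpolation=cv2.INTER_CUBIC)
cv2.imwrite('pics/t5c.png',np.hstack([f(z,155,235,105,130,3),f(e,155,235,105,130,3)]));cv2.imwrite('pics/t5d.png',f(e,115,220,160,160,3.7))"
```

```text
clock: 45.12
ee_pos: [0.5896, -0.0456, 0.2057]
tool_rot: [-180.0, 0.2, -6.7]
force: [2.1, -0.1, -0.1]
finger_gap: 1.005
finger_force: 0.0
clock: 46.2
ee_pos: [0.4327, -0.4318, 0.2203]
tool_rot: [179.9, -0.0, -6.9]
force: [-0.8, 1.3, -0.1]
finger_gap: 0.998
finger_force: 0.0
```

View pics/t5d.png

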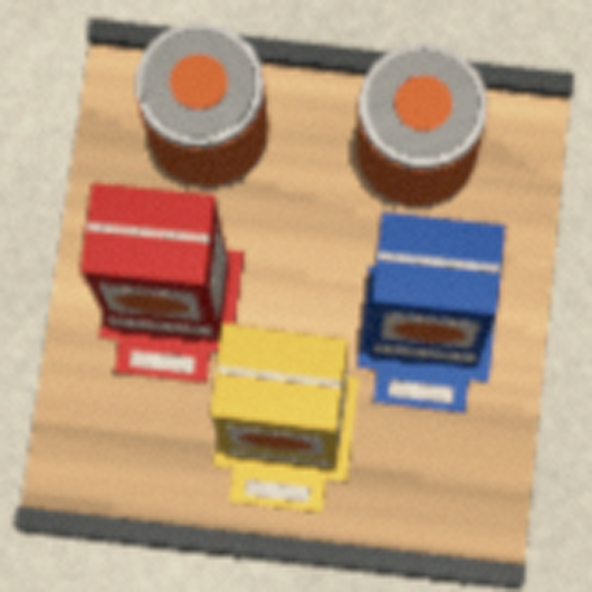

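All three cartons are back upright on their tags. I'll compare them numerically with the starting picture.

```bash
python3 -c "
from h import *
A=load('top0')['pixels'];B=load('t5')['pixels']
k=6
up=lambda p,y,x,h,w: cv2.resize(cv2.normalize(cv2.GaussianBlur(p[y:y+h,x:x+w],(3,3),0),None,0,255,cv2.NORM_MINMAX),None,fx=k,fy=k,interpolation=2)
for n,(y,x,h,w) in dict(red=(164,242,44,40),blue=(171,319,44,40),yellow=(202,277,40,36)).items():
  t=up(A,y,x,h,w); s=up(B,y-6,x-6,h+12,w+12); r=cv2.matchTemplate(s,t,cv2.TM_CCOEFF_NORMED); _,v,_,l=cv2.minMaxLoc(r)
  print(n,'shift px',(np.array(l)/k-6).round(2),round(v,3))
for n,P in dict(t=[(385,213),(504,226),(498,314),(374,300)]).items(): pass
import m
cr=m.cr; m.c=load('t5')
for n,q in dict(red=[(93,184),(216,194),(208,283),(82,272)],blue=[(383,213),(505,226),(496,312),(373,298)],yellow=[(220,323),(347,338),(339,423),(212,412)]).items(): print(n,m.fit(cr(q),m.C,.134))
" | grep -v tag
```

```text
red shift px [0.33 0.17] 0.988
blue shift px [-0.33  0.5 ] 0.985
yellow shift px [0.17 0.17] 0.925
tin [[0.59851231 0.02371955 0.072     ]]
side (array([ 0.5316, -0.3437]), np.float64(-4.08), 'rms px', np.float64(1.07))
order (array([0.5101, 0.3409]), np.float64(6.43), 'rms px', np.float64(1.0))
pad [[0.45278717 0.3430404  0.007     ]] from side [[0.45421381 0.34750381 0.007     ]] jar [[0.59274705 0.34449687 0.11      ]]
tin side? [[264.17629958 225.51181276]] board corner check
red (array([0.6061, 0.0923]), np.float64(-5.68), 'rms px', np.float64(0.31))
blue (array([ 0.5902, -0.0449]), np.float64(-7.32), 'rms px', np.float64(0.61))
yellow (array([0.537 , 0.0314]), np.float64(-6.34), 'rms px', np.float64(0.68))
```

All three are within about 1 mm of where they started. Handing in.

```bash
python3 -c "
from workcell import robot; print(robot.close_job())"
```

```text
the job is handed in; nothing more can be done
None
```

I handed the job in at about 46 s on the robot's clock: the tin stands on the white pad about 3 mm off centre, each carton is back upright on its own tag within about 1 mm of its starting place, and the jar was not touched.

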